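Pop the orange hatch and press the reset button under it

ROBOT

A 6-joint arm with a two-finger parallel gripper is mounted at the origin on the work surface; the furniture and walls round the work are solid. World frame = base frame: x ahead of the robot, y to its left, z up, the work surface at z = 0. Lengths are in m, angles in rad, forces in N, time in s.
With the tool pointing down it reaches from about 0.325 to 0.775 m from the base axis. Payload 5.5 kg.
Tool frame: the origin (TCP) lies at the very end of the fingers, on their centre line; the grasp point (between the pads) lies 19 mm behind it; z points along the fingers, y is the line along which they close (so a half turn about z gives the same grasp; the last joint's range is limited). The gripper opens to 88 mm and grips with 3 to 60 N. Pads are 20 mm wide; open, the fingers measure 115 mm over their backs; the gripper's body (75 mm by 178 mm) begins 61 mm behind the grasp point.
Start: joints at [1.125, 0.091, 1.231, -0, 1.82, -0.057], TCP at [0.227, 0.555, 0.223] pointing down, gripper open.
Joint ranges: [-2.87, 2.87], [-0.86, 2.18], [0.17, 2.46], [-1.51, 4.65], [0.06, 2.69], [-2.65, 2.65]. Speed limits (rad/s): [2.57, 2.57, 3.01, 3.14, 3.14, 3.14].

INTERFACE

Orientations are given as a rotation vector (axis times angle).
In Python, from rig import env, cams, nets gives the robot as it stands. The module is installed in compiled form; this text tells all that it offers.
- The arm moves only by the tool drive_tool, never from a script. Its argument "steps" is a list that holds one entry, the list of rows, each a list of 4 numbers: the shift along the tool's x, y, z in m, then the turn about the tool's z in rad. A call has 1 to 12 rows; each row shifts and turns the commanded pose from where the row before left it, along the tool's axes as they then stand; what a row does not reach is not made up. A row lasts 1/8 s, in which the tool goes at most 62.5 mm and 10.7 degrees, less where a joint would pass 70% of its speed; a pose out of reach is approached as far as the arm can. A call is refused whole if a number of a shift passes 0.0625 or a number of a turn 0.188, either way. A call with a gripper value outside its range is refused whole. "fingers" is the finger opening in m, from 0 to 0.0878, set as the call begins (left out, the last holds). The fingers move at their own pace and stop on an object; the grip force is fixed at half the most. Time passes only in rows, so rows that do not move let the fingers close. It gives the time, the measured TCP pose, the force, the opening and the grip force at its end, in the units of the state.
- env.sense(): the state, without advancing time (a new reading comes with each control period).
- cams.grab_frame(name): name is "side" or "top"; returns (picture, depth): 420x560x3 uint8, red, green, blue; 420x560 float32, m along the optical axis (not along the pixel's ray), 0 where there is no reading.
- cams.get_calibration(name): a dict with "fx", "fy", "cx", "cy" (pixels), "k1" (the pictures are not rectified: a ray, as slopes to the right and down, at radius r is drawn at 1 + k1 r^2 times it, then the intrinsics apply), "world_to_cam" (4x4, takes a point from world to camera coordinates). Camera axes: x right, y up, looking along -z (the intrinsics and any distortion apply to the point x, -y, -z); pixel columns grow to the right and rows downward; lengths in m; the calibration is good to about 2 mm. A picture is of the moment at which its call begins. get_calibration takes no time and is no camera call.
- env.job_done(): hands the job in; it is judged then, once.
Trained networks look in the newest picture that a camera, given by its name, has taken for a name from the list of things; names that differ only in an ending like _2 or _b are one class to them, and where a whole thing is asked for, a point or a joint stands for the part that bears it (a point fixed in the world has none). Each returns a list of dicts, best first, with "confidence" (0 to 1); they miss things now and then, are a little off and sometimes report something else, mostly with a low value. They report only what shows in the picture. A call takes as long as a camera call. They do not tell look-alikes from the thing itself.
- nets.regions_of(camera, target): "region" (420x560 bool, what is visible of it).
- nets.place_of(camera, target): "centre" ([x, y, z] in m, in world coordinates, good to about 4 mm: a listed point, or the origin of a listed thing).
The state is a dict: "time": time; "qpos": joint angles; "qvel": joint speeds; "tau": joint torques, N m; "ee_pos": TCP position; "tcp_rot": TCP orientation; "force": force on the tool from outside, world axes, zero at the start; "wrist_torque": the same for the moment, N m; "grip_width": finger opening in m; "grasp_force": force on a finger pad.
Only numpy, scipy, OpenCV 4.12 (cv2) and the standard library are available. Lean on these libraries where they do the work, as an engineer would, in place of code of your own. Each camera call takes 0.05 s, during which the arm holds its last target. There are 200 camera calls.

TASK

The supply unit with the orange hatch has tripped and must be reset, using fingertips only and lifting nothing. Press the orange hatch in once on the ringed mark near its free edge and draw back so that it springs fully open by itself; then, leaving the hatch standing open and untouched, push the red button in the bay below right down and let it come up again. Leave the blue hatch shut, and do not shove the two units or disturb the other things on the bench.

Things in the scene. Friction and masses are not known exactly. Their poses are not given: they have to be found in the camera images.
- orange_unit: Supply unit with the orange hatch: grey box, 140 (x) x 120 (y) x 55 mm high, about 2 kg, loose. Origin: centre of its underside. Its -x side, the front with three binding posts (12 mm long), faces the robot, turned up to 0.45 rad. The bay under the hatch opens upward, x -38 to +42 mm, y -47 to +47 mm; its floor is 22 mm above the bench; the hatch's upper face 62.5 mm.
- blue_unit: Supply unit with the blue hatch: grey box, 140 (x) x 120 (y) x 55 mm high, about 2 kg, loose. Origin: centre of its underside. Its -x side, the front with three binding posts (12 mm long), faces the robot, turned up to 0.45 rad. The bay under the hatch opens upward, x -38 to +42 mm, y -47 to +47 mm; its floor is 22 mm above the bench; the hatch's upper face 62.5 mm.
- orange_hatch (a joint): Angle of the orange hatch (rad): 0 shut, 1.9 fully open. Flat lid, 77 mm from hinge to free edge, 90 mm wide, 10 mm thick, hinged at its far (+x) edge. Push-push latch: pressed in 4.2 mm at the mark (-0.065; the stop is at -0.085, 5.4 mm; 1 to 2 N until there) and let go, it springs open by itself in about 2 s and stays, leaning back. Pushed shut from open, it latches again.
- blue_hatch (a joint): Angle of the blue hatch (rad), same hatch and latch as the orange one, in blue; 0 shut.
- orange_press (a point): The mark to press on the orange hatch: a white ring with a cross on the hatch's upper face, 13 mm from its free edge and 64 mm from its hinge line; the point moves with the hatch. Hatch shut: 62.5 mm above the bench, in the unit's frame x = -21.5 mm, y = 0.
- blue_press (a point): The mark to press on the blue hatch: a white ring with a cross on the hatch's upper face, 13 mm from its free edge and 64 mm from its hinge line; the point moves with the hatch. Hatch shut: 62.5 mm above the bench, in the unit's frame x = -21.5 mm, y = 0.
- orange_hinge (a point): Middle of the orange hatch's hinge line (along the unit's y), in the unit's frame x = 42.5 mm, y = 0, z = 57.5 mm.
- orange_reset_top (a point): Centre of the top of the red reset button in the orange unit's bay, hidden under the shut hatch: round, 22 mm across, in a 38 mm black collar; top 43.5 mm above the bench (11.5 mm below the box top), in the unit's frame x = -14 mm, y = 0; pressed straight down. The open hatch stands 56 to 80 mm behind it (+x), up to 130 mm above the bench.
- orange_reset (a joint): Travel of the red button (m): 0 up, 0.005 fully down; a spring of 1.2 to 4 N pushes it up.
- capacitor: Dark blue upright cylinder, 35 mm across, 60 mm high, loose, to be left alone. Origin: centre of its underside.
- motor: Grey motor lying down, 42 x 74 x 42 mm, loose, to be left alone. Origin: centre of its underside.
- small_sink: Finned aluminium heat sink, 50 x 45 x 30 mm, loose, to be left alone. Origin: centre of its underside.
- magnet: Dark grey ring, 62 mm across, 10 mm high, loose, to be left alone. Origin: centre of its underside.
- transformer: Dark transformer with yellow winding, 68 x 62 x 40 mm, loose, to be left alone. Origin: centre of its underside.
- psu_can: Pale metal can (box), 62 x 86 x 62 mm, loose, to be left alone. Origin: centre of its underside.
There are look-alikes about, which are no part of the job. Leave any purple look-alike of the orange_unit alone.

How it is judged:
On the way, in this order (a step that is already met when the one before it is completed fails the run):
1. the orange hatch is pressed in until its latch lets go (value of joint orange_hatch below -0.055 rad).
2. the orange hatch has sprung open, with nothing touching it (value of joint orange_hatch above 1.5 rad and contact force between each of the arm, the fingers and orange_hatch below 0.2 N), for 0.2 s.
3. the red button is pushed down while the hatch stands open (value of joint orange_reset above 0.0035 m and value of joint orange_hatch above 1.5 rad), for 0.05 s.
At the end, for the whole second after the job is handed in: The orange hatch stands open (over 1.5 rad), the red button is up again (within 1.2 mm), the blue hatch is shut (within 0.03 rad), both units stand level and still within 30 mm of their starting places, and every other loose thing is within 20 mm of where it stood (value of joint orange_hatch above 1.5 rad and value of joint orange_reset below 0.0012 m and value of joint blue_hatch between -0.03 and 0.03 rad and distance of each of orange_unit, blue_unit from where it was at the start of the episode below 0.03 m and linear speed of each of orange_unit, blue_unit below 0.02 m/s and angle between each of orange_unit, blue_unit's own z axis and vertical below 0.05 rad and distance of each of capacitor, motor, small_sink, magnet, transformer, psu_can from where it was at the start of the episode below 0.02 m); the robot touches nothing.
It fails at once if the open orange hatch is pushed on (over 3 N beyond 1.0 rad) (value of joint orange_hatch above 1 rad and contact force between any of the arm, the fingers and orange_hatch above 3 N).
It fails at once if the opened orange hatch is pushed back towards shut (closing faster than 0.1 rad/s between 0.3 and 1.7 rad) (value of joint orange_hatch between 0.3 and 1.7 rad and velocity of joint orange_hatch below -0.1 rad/s).
It fails at once if the blue hatch is pressed in or opened (value of joint blue_hatch below -0.045 rad or value of joint blue_hatch above 0.1 rad).
It fails at once if a unit is lifted, tipped or shoved more than 30 mm (height (world z) of any of orange_unit, blue_unit above 0.008 m or angle between any of orange_unit, blue_unit's own z axis and vertical above 0.12 rad or distance of any of orange_unit, blue_unit from where it was at the start of the episode above 0.03 m).
It fails at once if a bystander is moved more than 20 mm or lifted (distance of any of capacitor, motor, small_sink, magnet, transformer, psu_can from where it was at the start of the episode above 0.02 m).
It also fails if it takes over 48 s, if anything falls off the work surface, if the arm or the gripper's body presses on something with over 40 N, if the wrist force passes 120 N, or if a joint passes its speed limit or range.

## Working session

There is one attempt and no reset: what is moved stays moved. The work goes in short steps, Python scripts to look and compute and a tool call to move; the robot and the scene stay as the last step left them, time stands still between calls to the robot, and variables do not carry over. Pictures are saved under pics/ and viewed, at most 10 in all, crops included, and the job is handed in when it is done.

Besides the shell and the picture viewer there is one more tool, called after "Call:" as a command line: name --argument value ..., lists and objects as JSON in quotes. drive_tool: Moves the arm, as the interface text tells. Its arguments: {"type":"object","properties":{"steps":{"type":"array","items":{"type":"array","items":{"type":"array","items":{"type":"number"}}}},"fingers":{"type":"number"}},"required":["steps"]}

```bash
mkdir -p pics
cat > h.py <<'E'
import numpy as np,cv2
from rig import env,cams,nets
def pix2w(cam,u,v,d):
    c=cams.get_calibration(cam);K=np.array([[c['fx'],0,c['cx']],[0,c['fy'],c['cy']],[0,0,1.]])
    x,y=cv2.undistortPoints(np.array([[[u,v]]],float),K,np.array([c['k1'],0,0,0,0.]))[0,0]
    p=np.array([x*d,-y*d,-d,1]);return (np.linalg.inv(c['world_to_cam'])@p)[:3]
def w2pix(cam,p):
    c=cams.get_calibration(cam);q=c['world_to_cam']@np.append(p,1);x,y=q[0]/-q[2],-q[1]/-q[2]
    s=1+c['k1']*(x*x+y*y);return np.array([c['fx']*x*s+c['cx'],c['fy']*y*s+c['cy']]),-q[2]
E
python3 - <<'E'
from h import *
ims=[]
for c in ['top','side']:
    im,d=cams.grab_frame(c);cv2.imwrite(f'pics/{c}0.png',im[...,::-1]);np.save(f'pics/{c}0.npy',d)
    for t in ['orange_unit','orange_press','blue_press']:
        for r in nets.place_of(c,t):print(c,t,np.round(r['centre'],3),round(r['confidence'],2),np.round(w2pix(c,r['centre'])[0]))
s=env.sense();print(s['time'],s['ee_pos'],s['tcp_rot'],s['force'])
E
```

```text
top orange_unit [ 0.571 -0.16   0.003] 0.87 [331. 221.]
top orange_unit [ 0.38  -0.309  0.001] 0.69 [384. 291.]
top orange_press [ 0.554 -0.164  0.064] 0.98 [335. 226.]
top orange_press [ 0.37  -0.287  0.064] 0.65 [381. 297.]
top orange_press [ 0.367 -0.146 -0.003] 0.63 [325. 294.]
top blue_press [0.545 0.24  0.06 ] 0.56 [183. 226.]
side orange_unit [ 0.568 -0.156 -0.002] 0.96 [278. 211.]
side orange_unit [ 0.376 -0.309 -0.002] 0.91 [335. 195.]
side orange_press [ 0.55  -0.162  0.064] 0.88 [284. 191.]
side orange_press [ 0.373 -0.287  0.062] 0.5 [337. 179.]
side orange_press [0.547 0.247 0.065] 0.21 [277. 252.]
side blue_press [ 0.548 -0.164  0.062] 0.3 [284. 191.]
0.4 [0.22741004 0.55520335 0.22247163] [-6.06799023e-01 -3.08237785e+00  4.30118687e-04] [ 0.45569335  0.49004539 -0.31532977]
```

View pics/top0.png

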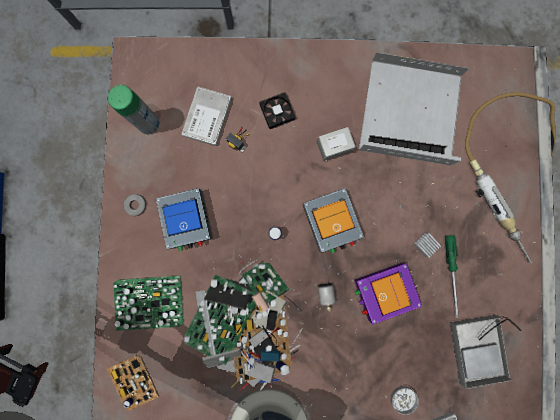

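View pics/side0.png

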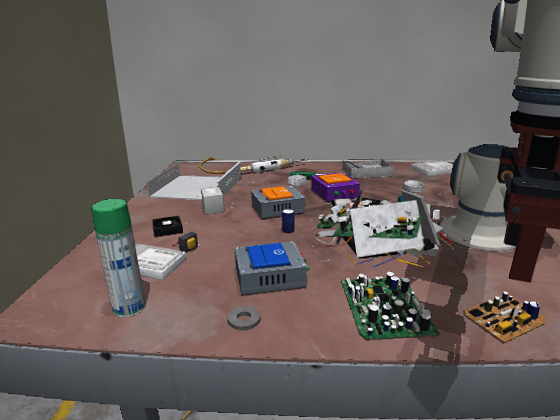

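Run:
```python
from h import *
im=cv2.imread('pics/top0.png');d=np.load('pics/top0.npy')
cv2.imwrite('pics/crop1.png',cv2.resize(im[170:330,280:440],None,fx=3.7,fy=3.7,interpolation=cv2.INTER_CUBIC))
hsv=cv2.cvtColor(im,cv2.COLOR_BGR2HSV);m=cv2.inRange(hsv,(8,130,100),(25,255,255));m[:,362:]=0;m[:190]=0;m[260:]=0;m[:,:300]=0
P=np.array([pix2w('top',u,v,d[v,u]) for v,u in np.argwhere(m)]);print(len(P),np.median(P[:,2]))
P=P[abs(P[:,2]-.0625)<.006];r=cv2.minAreaRect((P[:,:2]*1000).astype(np.float32));print(r)
w=cv2.inRange(hsv,(0,0,225),(180,70,255));w[:,345:]=0;w[:218]=0;w[:,:327]=0;w[236:]=0
pts=np.argwhere(w);print(pts[:,::-1].tolist(),pts.mean(0)[::-1])
u,v=337,227;print('mark',pix2w('top',u,v,w2pix('top',[.55,-.16,.0625])[1]))
from scipy.spatial.transform import Rotation as R
s=env.sense();print(R.from_rotvec(s['tcp_rot']).as_matrix().round(3))
for c in['top','side']:
    cams.grab_frame(c)
    for t in['orange_hinge']:
        for r in nets.place_of(c,t):print(c,t,np.round(r['centre'],3),round(r['confidence'],2))
```

```text
972 0.06232174413858982
((574.0588989257812, -157.71774291992188), (79.52803039550781, 89.13604736328125), 21.007556915283203)
[] [nan nan]
mark [ 0.551307   -0.16857976  0.06248446]
[[-0.925  0.379 -0.   ]
 [ 0.379  0.925 -0.   ]
 [ 0.    -0.    -1.   ]]
top orange_hinge [ 0.609 -0.141  0.059] 0.97
top orange_hinge [ 0.395 -0.355  0.05 ] 0.58
side orange_hinge [ 0.395 -0.346  0.058] 0.74
side orange_hinge [ 0.613 -0.144  0.054] 0.6<stdin>:8: RuntimeWarning: Mean of empty slice.
  ret = um.true_divide(
```

View pics/crop1.png

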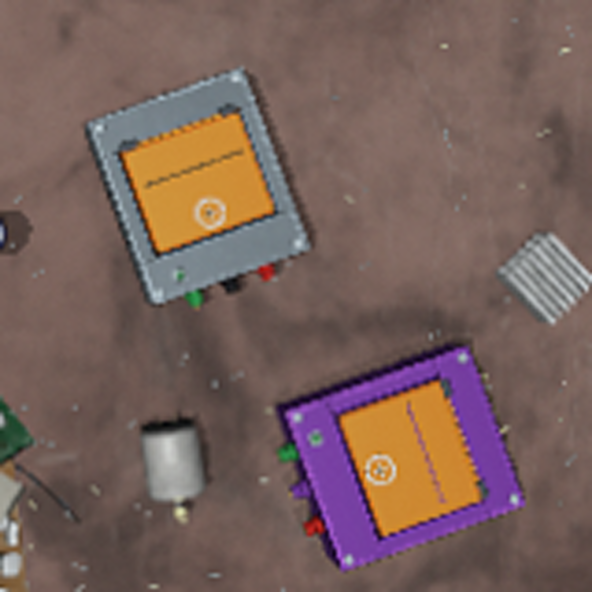

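Candidates: the grey box with an orange hatch at top-camera pixel (333,220), and the purple box with an orange hatch at (388,292). The crop confirms that the grey box is the orange_unit; the purple one is the look-alike. Its ring is at (337,227), which gives about (0.551, -0.166), and its yaw is about 0.355.

Call:
drive_tool --steps '[[[-0.032,-0.03,0,0],[-0.032,-0.03,0,0],[-0.032,-0.03,0,0],[-0.032,-0.03,0,0],[-0.032,-0.03,0,0],[-0.032,-0.03,0,0],[-0.032,-0.03,0,0],[-0.032,-0.03,0,0],[-0.032,-0.03,0,0],[-0.032,-0.03,0,0],[-0.032,-0.03,0,0],[-0.032,-0.03,0,0]]]' --fingers 0

```text
time: 2.1
ee_pos: [0.4468, 0.0752, 0.2229]
tcp_rot: [0.607, 3.082, 0.001]
force: [0.6, 0.7, -0.3]
grip_width: 0.0003
grasp_force: 0.0
```

Call:
drive_tool --steps '[[[-0.032,-0.03,0,0],[-0.032,-0.03,0,0],[-0.032,-0.03,0,0],[-0.032,-0.03,0,0],[-0.032,-0.03,0,0],[0,0,0,-0.149],[0,0,0,-0.149],[0,0,0,-0.149],[0,0,0,-0.149],[0,0,0,-0.149],[0,0,0,0],[0,0,0,0]]]'

```text
time: 3.6
ee_pos: [0.5375, -0.1229, 0.2227]
tcp_rot: [-0.552, 3.093, -0.0]
force: [-0.4, 0.3, -0.3]
grip_width: 0.0008
grasp_force: 0.0
```

Call:
drive_tool --steps '[[[0.002,-0.0225,0,0],[0,-0.0225,0,0],[0,0,0.04,0],[0,0,0.04,0],[0,0,0.035,0],[0,0,0,0],[0,0,0,0]]]'

```text
time: 4.47
ee_pos: [0.552, -0.1668, 0.1092]
tcp_rot: [-0.555, 3.091, -0.001]
force: [0.2, -0.4, 0.3]
grip_width: 0.0005
grasp_force: 0.0
```

Run:
```python
from h import *
s=env.sense();print(s['ee_pos'],s['tcp_rot'],s['force'],s['qpos'])
o=[]
for c,b in[('top',(180,270,290,380)),('side',(150,240,230,350))]:
    im,d=cams.grab_frame(c);o.append(cv2.resize(im[b[0]:b[1],b[2]:b[3],::-1],(400,300),interpolation=cv2.INTER_CUBIC))
    print(c,w2pix(c,s['ee_pos'])[0])
cv2.imwrite('pics/c2.png',np.hstack(o))
```

```text
[ 0.55204835 -0.16680421  0.10915552] [-5.54839889e-01  3.09082533e+00 -1.45475602e-03] [ 0.22826725 -0.36205599  0.27594035] [-3.52355841e-01  3.42371636e-02  1.49050056e+00 -1.11194431e-04
  1.61521169e+00 -2.27839740e+00]
top [338.8794143  226.02231369]
side [282.95796066 176.28601873]
```

View pics/c2.png

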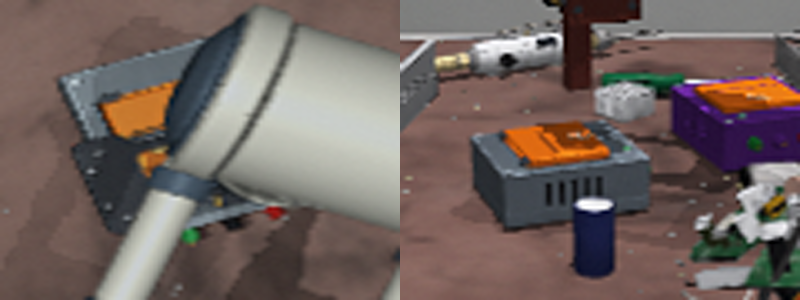

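The side view shows the closed fingertips above the hatch, so I'll press now.

Call:
drive_tool --steps '[[[0,0,0.02,0],[0,0,0.02,0],[0,0,0.003,0],[0,0,0,0],[0,0,0,0]]]'

```text
time: 5.2
ee_pos: [0.5517, -0.1659, 0.0652]
tcp_rot: [-0.556, 3.091, -0.001]
force: [-0.8, 1.0, 0.4]
grip_width: 0.0007
grasp_force: 0.0
```

Call:
drive_tool --steps '[[[0,0,0.001,0],[0,0,0.001,0],[0,0,0.001,0],[0,0,0.001,0],[0,0,0,0]]]'

```text
time: 5.82
ee_pos: [0.5514, -0.1659, 0.0607]
tcp_rot: [-0.556, 3.092, -0.0]
force: [-0.1, -2.2, 0.6]
grip_width: 0.0004
grasp_force: 0.4
```

Call:
drive_tool --steps '[[[0,0,0.001,0],[0,0,0.001,0],[0,0,0,0]]]'

```text
time: 6.2
ee_pos: [0.5513, -0.1658, 0.0585]
tcp_rot: [0.557, -3.092, 0.0]
force: [0.2, -0.5, 1.5]
grip_width: 0.0001
grasp_force: 0.4
```

Call:
drive_tool --steps '[[[0,0,0.0005,0],[0,0,0,0]]]'

```text
time: 6.45
ee_pos: [0.5513, -0.1658, 0.0581]
tcp_rot: [0.557, -3.092, 0.0]
force: [0.2, -0.9, 0.8]
grip_width: 0.0005
grasp_force: 0.5
```

Call:
drive_tool --steps '[[[0,0,0.0005,0],[0,0,0,0]]]'

```text
time: 6.7
ee_pos: [0.5513, -0.1658, 0.0579]
tcp_rot: [-0.557, 3.092, -0.0]
force: [-0.8, -0.5, 2.5]
grip_width: 0.0007
grasp_force: 1.2
```

Call:
drive_tool --steps '[[[0,0,0.0005,0],[0,0,0,0]]]'

```text
time: 6.95
ee_pos: [0.5514, -0.1658, 0.0575]
tcp_rot: [-0.557, 3.092, -0.0]
force: [-1.0, -0.2, 4.1]
grip_width: 0.0005
grasp_force: 2.2
```

Call:
drive_tool --steps '[[[0,0,0.0005,0],[0,0,0,0]]]'

```text
time: 7.2
ee_pos: [0.5514, -0.1658, 0.0572]
tcp_rot: [-0.557, 3.091, -0.0]
force: [-2.1, 0.0, 5.4]
grip_width: 0.0007
grasp_force: 3.1
```

The hatch is at its stop (5 N), so I'll draw back quickly.

Call:
drive_tool --steps '[[[0,0,-0.03,0],[0.02,0,-0.055,0],[0.03,0,-0.05,0],[0.02,0,-0.02,0],[0,0,0,0],[0,0,0,0],[0,0,0,0],[0,0,0,0],[0,0,0,0],[0,0,0,0],[0,0,0,0],[0,0,0,0]]]'

```text
time: 8.7
ee_pos: [0.4857, -0.1902, 0.2117]
tcp_rot: [-0.556, 3.092, -0.0]
force: [0.6, 0.4, 0.6]
grip_width: 0.0001
grasp_force: 0.0
```

Call:
drive_tool --steps '[[[0,0,0,0],[0,0,0,0],[0,0,0,0],[0,0,0,0],[0,0,0,0],[0,0,0,0],[0,0,0,0],[0,0,0,0],[0,0,0,0],[0,0,0,0]]]'

```text
time: 9.95
ee_pos: [0.4857, -0.1902, 0.2116]
tcp_rot: [0.557, -3.092, 0.0]
force: [-0.6, 0.6, -0.4]
grip_width: 0.0007
grasp_force: 0.0
```

Run:
```python
from h import *
s=env.sense();print(s['ee_pos'],s['tcp_rot'])
o=[]
for c,b in[('top',(170,270,280,380)),('side',(140,240,230,350))]:
    im,d=cams.grab_frame(c);o.append(cv2.resize(im[b[0]:b[1],b[2]:b[3],::-1],(400,400),interpolation=cv2.INTER_CUBIC))
    for t in['orange_reset_top','orange_hinge','orange_press','orange_unit']:
        for r in nets.place_of(c,t)[:2]:print(c,t,np.round(r['centre'],4),round(r['confidence'],2),w2pix(c,r['centre'])[0])
cv2.imwrite('pics/c3.png',np.hstack(o))
```

```text
[ 0.48573699 -0.19022273  0.21163015] [ 5.56539031e-01 -3.09189631e+00  1.98622901e-05]
top orange_reset_top [ 0.5561 -0.1609  0.044 ] 0.37 [333.20456778 225.39528796]
top orange_hinge [ 0.6094 -0.1392  0.0591] 0.95 [326.06253385 204.92701149]
top orange_hinge [ 0.3941 -0.352   0.0529] 0.66 [404.78566879 288.17685246]
top orange_press [ 0.3712 -0.2872  0.0642] 0.73 [381.38986499 297.00193602]
top orange_press [ 0.6353 -0.131   0.1125] 0.68 [325.36725721 192.80989388]
top orange_unit [ 0.3799 -0.3069  0.004 ] 0.96 [383.19036078 291.11820262]
top orange_unit [ 0.5671 -0.1577  0.0026] 0.84 [330.17094274 222.0138971 ]
side orange_hinge [ 0.395  -0.3458  0.0574] 0.83 [329.3652346  175.51677224]
side orange_hinge [ 0.6111 -0.1411  0.0529] 0.76 [263.82371107 196.04616163]
side orange_press [ 0.6322 -0.1322  0.1173] 0.56 [256.02164815 177.06536471]
side orange_press [ 0.3738 -0.2874  0.0597] 0.47 [336.77539047 179.87014729]
side orange_unit [ 0.571  -0.1584 -0.0057] 0.79 [277.31797969 211.46968365]
side orange_unit [ 3.775e-01 -3.105e-01  3.000e-04] 0.68 [334.50371013 193.96844049]
```

View pics/c3.png

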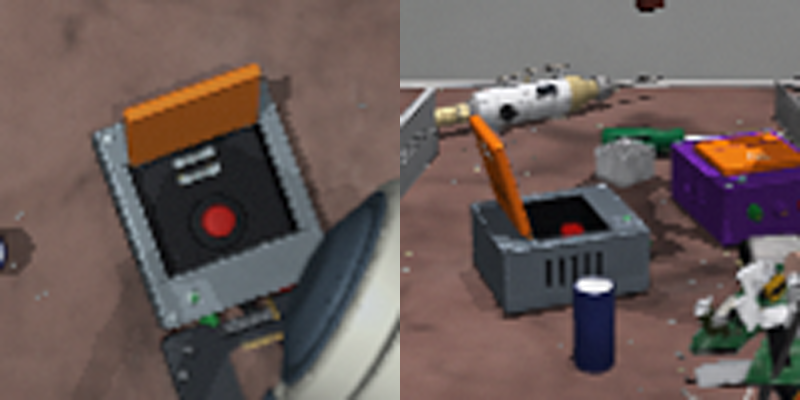

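The hatch stands open, and the red button shows at about top pixel (334,225), which is about (0.5575, -0.163). I'll move over it and go down.

Call:
drive_tool --steps '[[[-0.025,0,0,0],[-0.025,0,0,0],[-0.025,0,0,0],[0,0,0,0],[0,0,0.04,0],[0,0,0.04,0],[0,0,0.04,0],[0,0,0.03,0],[0,0,0.01,0],[0,0,0,0],[0,0,0,0]]]'

```text
time: 11.82
ee_pos: [0.5568, -0.1645, 0.0537]
tcp_rot: [-0.556, 3.089, -0.002]
force: [-0.1, -0.2, 0.0]
grip_width: 0.0003
grasp_force: 0.0
```

Call:
drive_tool --steps '[[[0,0,0.003,0],[0,0,0.003,0],[0,0,0.002,0],[0,0,0.002,0],[0,0,0.001,0],[0,0,0.001,0],[0,0,0,0],[0,0,0,0]]]'

```text
time: 12.82
ee_pos: [0.5561, -0.1641, 0.0398]
tcp_rot: [-0.557, 3.092, -0.0]
force: [-1.8, 0.6, 2.8]
grip_width: 0.0006
grasp_force: 1.6
```

Call:
drive_tool --steps '[[[0,0,0.001,0],[0,0,0.001,0],[0,0,0,0],[0,0,0,0]]]'

```text
time: 13.32
ee_pos: [0.5562, -0.1641, 0.0388]
tcp_rot: [-0.556, 3.091, -0.001]
force: [-4.2, 2.0, 8.1]
grip_width: 0.0004
grasp_force: 4.1
```

The button is down: 4.7 mm of travel, with the force rising at its stop. Now I'll draw back.

Call:
drive_tool --steps '[[[0,0,-0.01,0],[0,0,-0.03,0],[0,0,-0.04,0],[0,0,-0.05,0],[0.02,0,-0.04,0],[0.04,0,0,0],[0.04,0,0,0],[0,0,0,0],[0,0,0,0],[0,0,0,0],[0,0,0,0]]]'

```text
time: 14.7
ee_pos: [0.4629, -0.1986, 0.2073]
tcp_rot: [0.558, -3.091, -0.001]
force: [0.5, -0.3, -0.1]
grip_width: 0.0006
grasp_force: 0.0
```

Run:
```python
from h import *
s=env.sense();print(s['time'],s['ee_pos'],s['force'])
o=[]
for c,b in[('top',(170,270,280,380)),('side',(140,300,220,350))]:
    im,d=cams.grab_frame(c);o.append(cv2.resize(im[b[0]:b[1],b[2]:b[3],::-1],(400,400),interpolation=cv2.INTER_CUBIC))
cv2.imwrite('pics/c4.png',np.hstack(o))
for r in nets.place_of('top','orange_reset_top')[:2]:print(r['centre'],r['confidence'])
```

```text
14.7 [ 0.46286137 -0.19856815  0.20725436] [ 0.50410052 -0.25311432 -0.10534151]
[0.5582, -0.1629, 0.043] 0.51
```

View pics/c4.png

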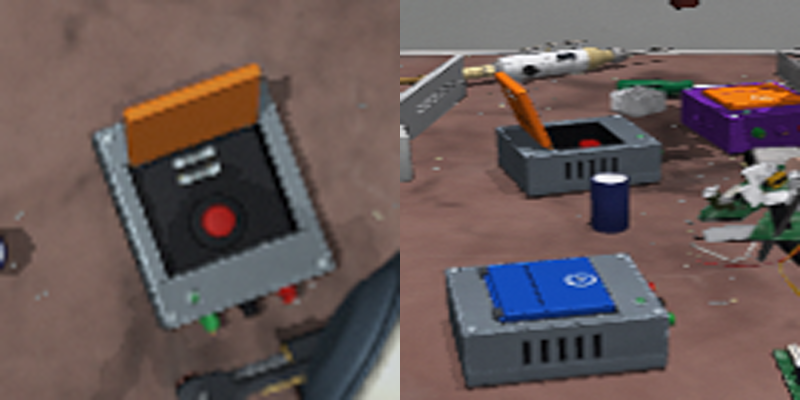

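The orange hatch stands open, the button is up, the blue hatch is shut and nothing has shifted.

```bash
python3 -c "
from rig import env;print(env.job_done())"
```

```text
the job is handed in; nothing more can be done
None
```

I pressed the orange hatch and it sprang fully open, then pushed the red button down and let it come up again; the blue hatch stayed shut, the last pictures show nothing shifted, and the job is handed in (no verdict was returned).

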